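# Turn the modelling turntable to its index and aim the pointer

## Robot

A 6-joint arm with a two-finger parallel gripper is mounted at the origin on the work surface. World frame = base frame: x ahead of the robot, y to its left, z up, the work surface at z = 0. Lengths are in m, angles in rad, forces in N, time in s.
With the tool pointing down it reaches from about 0.425 to 0.95 m from the base axis. Payload 3.5 kg.
Tool frame: the origin (TCP) lies between the finger pads; the fingertips stand 19 mm ahead of it and the grasp point (between the pads) is the TCP; z points along the fingers, y is the line along which they close (so a half turn about z gives the same grasp; the last joint's range is limited). The gripper opens to 85 mm and grips with 20 to 120 N. Pads are 22 mm wide; open, the fingers measure 114 mm over their backs; the gripper's body (76 mm by 85 mm) begins 54 mm behind the grasp point. The pads swing forward as they close: fully open they stand 13 mm farther back than shut.
Start: joints at [-1.357, 0.286, 1.577, -0, 1.279, -0.15], TCP at [0.24, -0.631, 0.217] pointing down, gripper open.
Joint ranges: [-2.77, 2.77], [-0.9, 2.22], [0.21, 2.48], [-1.53, 4.67], [0.24, 2.81], [-2.84, 2.84]. Speed limits (rad/s): [2.79, 2.79, 3.14, 3.14, 3.14, 3.14].

## Interface

Orientations are given as a unit quaternion [x, y, z, w].
In Python, from plant import monitor, eyes, ctrl gives the robot as it stands.
- The arm moves only by the shell command python3 -m handwheel 'ROWS' [FORCE]. ROWS is JSON, a list of rows, each a list of 7 numbers: the shift along the tool's x, y, z in units of 40 cm (1.0 is 40 cm), then the turn, a rotation vector about the tool's x, y, z in units of pi rad (1.0 is pi rad), then the opening, from -1 (shut) to 1 (fully open). A call has 1 to 12 rows; each row is the pose to reach, as a shift and turn from the pose commanded when the call began, along the tool's axes at that moment, turning the shorter way round; what a row does not reach only later rows make up. A row lasts 1/8 s, in which the tool goes at most 62.5 mm and 10.7 degrees, less where a joint would pass 70% of its speed; a pose out of reach is approached as far as the arm can. A call with a number of a shift or a turn outside -1 to 1 is refused whole. A call with a gripper value outside its range is refused whole. The fingers move at their own pace and stop on an object; FORCE is the grip in N (left out, the last holds). Time passes only in rows, so rows that repeat a pose let the fingers close. It gives the time, the measured TCP pose, the force, the opening and the grip force at its end, in the units of the state.
- monitor.get_state(): the state, without advancing time (a new reading comes with each control period).
- eyes.read_camera(name): name is "side" or "top" or "wrist"; returns the picture (420x560x3 uint8, red, green, blue); there is no depth.
- eyes.camera_params(name): a dict with "K" (3x3 intrinsics, pixels), "R" (3x3) and "t" (3): a world point X has camera coordinates R X + t. Camera axes: x right, y down, z forward; pixel columns grow to the right and rows downward; lengths in m; the calibration is good to about 2 mm. A picture is of the moment at which its call begins: read the wrist's pose just before it. camera_params takes no time and is no camera call; for the wrist camera it gives the pose at the moment of the call.
- ctrl.sign_off(): hands the job in; it is judged then, once.
The state is a dict: "time": time; "qpos": joint angles; "dq": joint speeds; "joint_efforts": joint torques, N m; "eef_pos": TCP position; "tcp_rot": TCP orientation; "contact_force": force on the tool from outside, world axes, zero at the start; "wrist_torque": the same for the moment, N m; "opening": opening from 0.0 (shut) to 1.0 (fully open); "finger_force": force on a finger pad.
Only numpy, scipy, OpenCV 4.12 (cv2) and the standard library are available. Lean on these libraries where they do the work, as an engineer would, in place of code of your own. Each camera call takes 0.05 s, during which the arm holds its last target. There are 200 camera calls.

## Task

Set the plaster head up for measuring: push the turntable's arm round with a closed fingertip, either way, until the arm stands over the index tongue, in line with the index post. Then push the pointer of the stand round with a fingertip until it points at the middle of the head. Push gently, only on the arm and the pointer and pinch neither of them; do not touch the head or the disc, do not tip or lift anything, and leave everything else on the table where it is.

Things in the scene. Friction and masses are not known exactly. Their poses are not given: they have to be found in the camera images.
- turntable: foot of the modelling turntable, fixed to the table. Origin on the vertical turning axis, at table height (z = 0).
- spoke: turning arm of the turntable (mm): dark steel bar 14 wide, 14 tall, sticking out level from the disc's rim (85 mm from the axis) to 140; underside 53, top 67 above the table. Origin on the turning axis at table height, x along the arm. Turns either way over half a turn, stays where left (friction 0.2 N m, about 2 N at 120 from the axis). Below it lies only the 8 high index plate.
- spoke_end (a point): middle of the arm's outer end, 140 mm from the axis, 60 mm above the table.
- disc: (mm) round plywood disc, radius 85, from 50 to 65 above the table, turning with the arm; origin on the axis at table height.
- index: (mm) fixed dark steel plate under the turntable: disc 180 across, 8 thick, with a tongue 14 wide out to 160 from the axis; on it, 155 from the axis, a thin upright index post 8 across, its top 47 above the table. Origin on the turning axis at table height, x along the tongue to the post.
- index_mark (a point): point on top of the tongue's middle line (mm), 140 from the axis, 8 above the table: straight below the arm's end when the arm is at the index post.
- head: (mm) loose white plaster head, 80 tall, at most 60 wide (68 with the nose), standing on the middle of the disc, its top 145 above the table; origin centre of its underside, x axis towards its face, which looks out along the arm. It rides round with the disc.
- stand: (mm) fixed pointing stand: round foot 60 across and a post 14 across, 86 tall. Origin on the post's axis at table height.
- pointer: (mm) dark steel pointer that swings level about the stand's post, either way. Origin on the post's axis at table height, x along the pointer to its tip, z up. Bar 10 wide, 12 tall, 89 to 101 above the table, straight from 13 to 84 from the axis, then a cone to the tip at 100; hub 26 across, 85 to 105 high. Stays where left (friction 0.08 N m, about 1 N at 70 from the axis).
- pointer_tip (a point): (mm) tip of the pointer, 100 from the post's axis, 95 above the table.
- clay: loose block of terracotta clay 80 x 70 x 60 tall (mm); origin centre of its underside. Leave it alone.
- bowl: loose white ceramic bowl 100 across, 45 tall (mm); origin centre of its underside. Leave it alone.
- wedge: loose wooden block 36 x 24 x 22 tall (mm); origin centre of its underside. Leave it alone.
- weight: loose small brass weight, 36 across, 38 tall (mm); origin centre of its underside. Leave it alone.
- spatula: loose spatula about 200 long (mm), lying on the table. Leave it alone.
- mug: loose mug 76 across, 85 tall (mm); origin centre of its underside. Leave it alone.
- jar: loose closed jar 64 across, 80 tall (mm); origin centre of its underside. Leave it alone.
- caliper: loose flat steel caliper 160 long, up to 10 tall (mm); origin centre of its underside. Leave it alone.

How it is judged:
By the outcome, as a careful person would: the job done as asked, in the order asked, and still so for the second after the job is handed in, with the robot touching nothing.
It also fails if it takes over 72 s, if anything falls off the work surface, if the arm or the gripper's body presses on something with over 40 N, if the wrist force passes 120 N, or if a joint passes its speed limit or range.

## Working session

There is one attempt and no reset: what is moved stays moved. The work goes in short steps, Python scripts to look and compute and a shell command to move; the robot and the scene stay as the last step left them, time stands still between calls to the robot, and variables do not carry over. Pictures are saved under pics/ and viewed, at most 10 in all, crops included, and the job is handed in when it is done.

```bash
ls; mkdir -p pics; python3 - <<'E'
from plant import monitor, eyes
import cv2
s=monitor.get_state(); print(s)
for n in ["top","side"]:
    im=eyes.read_camera(n); cv2.imwrite(f"pics/{n}0.png",cv2.resize(im[:,:,::-1],(800,600),interpolation=cv2.INTER_CUBIC)); p=eyes.camera_params(n); print(n,p)
E
```

```text
pics
{'time': 0.0, 'qpos': array([-1.35701410e+00,  2.87189069e-01,  1.57819593e+00, -3.43889410e-05,
        1.27860740e+00, -1.49975305e-01]), 'dq': array([ 2.94797019e-04, -1.34020706e-03, -4.31194825e-05, -1.25259322e-03,
       -5.28180820e-04, -1.39847355e-04]), 'joint_efforts': array([-5.77230621e-04, -4.05989885e+01, -2.92621064e+01, -1.39088625e-04,
        5.88852097e-03,  2.40097862e-06]), 'eef_pos': array([ 0.24004144, -0.63012468,  0.21552137]), 'tcp_rot': array([ 9.83503995e-01,  1.80882427e-01, -5.47249598e-05, -1.19873706e-03]), 'contact_force': array([ 0.3683762 , -0.20667654, -0.06931639]), 'wrist_torque': array([-0.02932877, -0.05385666, -0.05036403]), 'finger_force': 0.0, 'opening': 1.001763461253522}
top {'K': array([[387.76146196,   0.        , 283.60182371],
       [  0.        , 387.76146196, 204.63561053],
       [  0.        ,   0.        ,   1.        ]]), 'R': array([[-0.0272015 , -0.99954229, -0.01323968],
       [-0.99779962,  0.02795044, -0.06012227],
       [ 0.06046481,  0.01157513, -0.99810321]]), 't': array([0.012211  , 0.60161946, 1.06182065])}
side {'K': array([[393.87898253,   0.        , 267.9282635 ],
       [  0.        , 393.87898253, 211.12234346],
       [  0.        ,   0.        ,   1.        ]]), 'R': array([[-9.80843515e-01, -1.94796537e-01,  5.55825364e-04],
       [-1.01638408e-01,  5.09333466e-01, -8.54546110e-01],
       [ 1.66179522e-01, -8.38232503e-01, -5.19375237e-01]]), 't': array([0.59816609, 0.14407085, 1.16666057])}
```

View pics/top0.png

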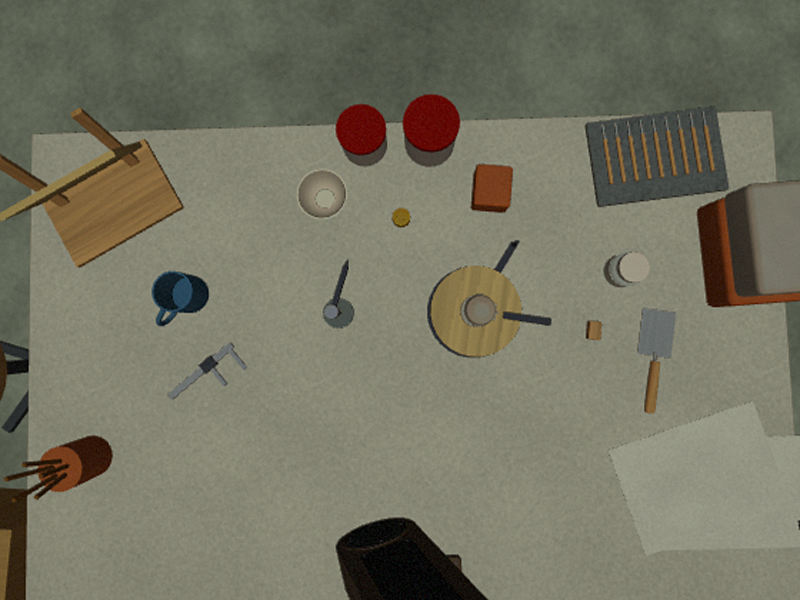

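View pics/side0.png

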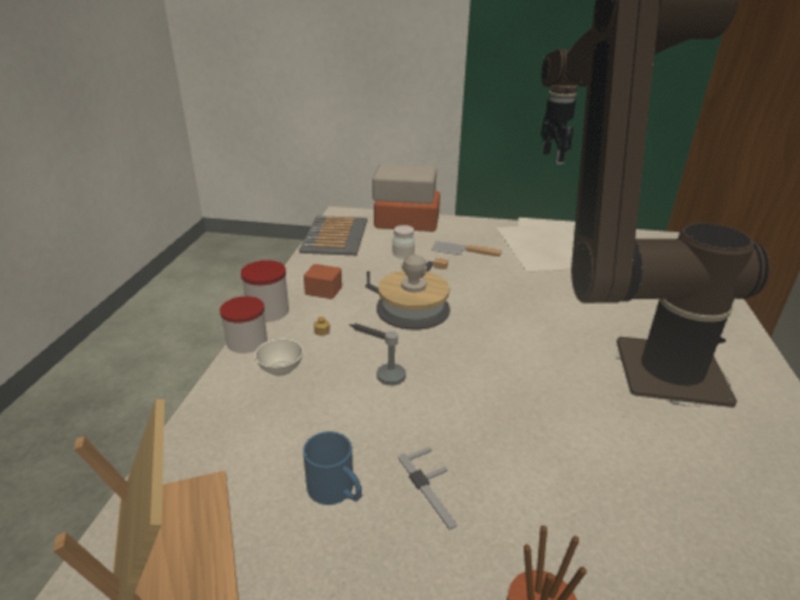

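The top view (800×600) shows the disc centre at about (476,311) and the arm reaching right to (550,321). The index post is at about (515,242). The stand is at (333,312) with its pointer tip at (346,262).

```bash
cat > h.py <<'E'
from plant import monitor, eyes
import numpy as np, cv2
def ray(n,u,v,z):
    p=eyes.camera_params(n);R,t,K=map(np.array,(p["R"],p["t"],p["K"]))
    d=R.T@np.linalg.solve(K,[u,v,1.]);c=-R.T@t
    return c+d*(z-c[2])/d[2]
def proj(n,X):
    p=eyes.camera_params(n);x=p["K"]@(p["R"]@np.array(X)+p["t"]);return x[:2]/x[2]
E
python3 - <<'E'
from h import *
s=.7
for nm,u,v,z in [("disc",476,311,.065),("armend",550,321,.067),("armin",504,316,.067),("posttop",516,242,.047),("standtop",331,312,.105),("tip",346,262,.095),("head",481,309,.145),("clay",493,187,.06),("weight",401,217,.03)]:
    print(nm,ray("top",u*s,v*s,z).round(4))
im=eyes.read_camera("top")
x0,y0,w,h=210,150,200,110
c=cv2.resize(im[y0:y0+h,x0:x0+w,::-1],(800,440),interpolation=cv2.INTER_CUBIC)
cv2.imwrite("pics/crop1.png",c)
hsv=cv2.cvtColor(im,cv2.COLOR_RGB2HSV); 
m=((hsv[...,0]>12)&(hsv[...,0]<28)&(hsv[...,1]>90)&(hsv[...,2]>80)).astype(np.uint8)
m[:, :290]=0;m[:,375:]=0;m[:175]=0;m[260:]=0
k=max(cv2.findContours(m,0,2)[0],key=cv2.contourArea); hull=cv2.convexHull(k)
e=cv2.fitEllipse(hull);print(e,cv2.minEnclosingCircle(k)); print(ray("top",*e[0],.065))
E
```

```text
disc [ 0.5605 -0.1356  0.065 ]
armend [ 0.5382 -0.2713  0.067 ]
armin [ 0.5497 -0.1868  0.067 ]
posttop [ 0.69   -0.2182  0.047 ]
standtop [0.5649 0.1284 0.105 ]
tip [0.6554 0.1008 0.095 ]
head [ 0.5618 -0.1351  0.145 ]
clay [ 0.7941 -0.1765  0.06  ]
weight [ 7.479e-01 -5.000e-04  3.000e-02]
((332.7295837402344, 217.4006805419922), (63.08506393432617, 63.50605010986328), 127.79126739501953) ((332.78204345703125, 217.34616088867188), 31.908836364746094)
[ 0.56130495 -0.13439093  0.065     ]
```

View pics/crop1.png

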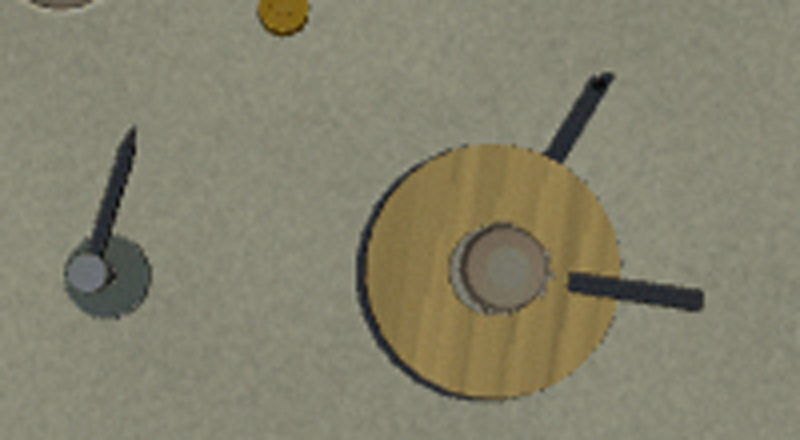

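Enlarged, the crop shows the arm from (568,282) to (703,299), the tongue from (556,155) to (608,75) with the post at (604,77), the stand top at (89,272) and the pointer tip at (133,128).

```bash
cat >> h.py <<'E'
from scipy.spatial.transform import Rotation as Rn
def rows(targets):
    """targets: (x,y,z,yaw of tool x in deg), tool down -> rows"""
    s=monitor.get_state();R0=Rn.from_quat(s["tcp_rot"])
    for x,y,z,a in targets:
        Rt=Rn.from_euler('z',a,degrees=True)*Rn.from_euler('x',180,degrees=True)
        sh=R0.inv().apply(np.array([x,y,z])-s["eef_pos"])/.4
        print(np.round(sh,3).tolist(),np.round((R0.inv()*Rt).as_rotvec()/np.pi,3).tolist())
C=np.array([.5613,-.1344]); P=np.array([.565,.1285])
def spk(th,off,z,r=.117):
    u=np.array([np.cos(np.radians(th)),np.sin(np.radians(th))]);t=np.array([-u[1],u[0]])
    return (*(C+r*u+off*t),z,th+90)
def ptr(ph,off,z,r=.065):   # off: on the CCW side of the pointer
    u=np.array([np.cos(np.radians(ph)),np.sin(np.radians(ph))]);t=np.array([-u[1],u[0]])
    return (*(P+r*u+off*t),z,ph+90)
E
python3 - <<'E'
from h import *
t=spk(-99.6,-.05,.16); print(t)
rows([t,spk(-99.6,-.05,.067)])
c=lambda u,v,z:ray("top",210+u/4,150+v/4,z)[:2]-C
for n,a in dict(tb=c(556,155,.008),te=c(608,75,.008),post=c(604,77,.047),ain=c(568,282,.067),aend=c(703,299,.067)).items(): print(n,a,np.hypot(*a),np.degrees(np.arctan2(a[1],a[0])))
E
```

```text
(np.float64(0.4924882547806908), np.float64(-0.24142309900144396), 0.16, -9.599999999999994)
[0.936, -0.684, 0.141] [-0.001, 0.0, 0.169]
[0.936, -0.683, 0.374] [-0.001, 0.0, 0.169]
tb [ 0.08063175 -0.05495509] 0.09757838343794224 -34.27663704368707
te [ 0.13618619 -0.09363104] 0.1652678092762356 -34.50938883142377
post [ 0.12912451 -0.08329978] 0.1536619378284009 -32.82655062261309
ain [-0.00964262 -0.05037422] 0.05128880715885686 -100.83645953383879
aend [-0.02329736 -0.13887133] 0.14081197405583937 -99.52338317314381
```

```bash
python3 -m handwheel '[[0.9,-0.66,0.05,0,0,0.169,-1],[0.936,-0.684,0.141,0,0,0.169,-1],[0.936,-0.684,0.141,0,0,0.169,-1],[0.936,-0.684,0.141,0,0,0.169,-1],[0.936,-0.684,0.141,0,0,0.169,-1],[0.936,-0.684,0.141,0,0,0.169,-1],[0.936,-0.684,0.141,0,0,0.169,-1],[0.936,-0.684,0.141,0,0,0.169,-1],[0.936,-0.684,0.141,0,0,0.169,-1],[0.936,-0.684,0.141,0,0,0.169,-1],[0.936,-0.684,0.141,0,0,0.169,-1],[0.936,-0.684,0.141,0,0,0.169,-1]]' 40
python3 - <<'E'
from h import *
rows([spk(-99.6,-.05,.067),spk(-99.6,-.024,.067)])
im=eyes.read_camera("wrist"); cv2.imwrite("pics/w1.png",im[:,:,::-1])
E
```

```text
time: 1.65
eef_pos: [0.4924, -0.2429, 0.1607]
tcp_rot: [0.996, -0.084, 0.0, 0.0]
contact_force: [-0.3, 0.1, 0.5]
opening: 0.002
finger_force: 0.0
[-0.0, -0.004, 0.234] [0.0, -0.0, -0.0]
[0.065, -0.004, 0.234] [0.0, -0.0, -0.0]
```

View pics/w1.png

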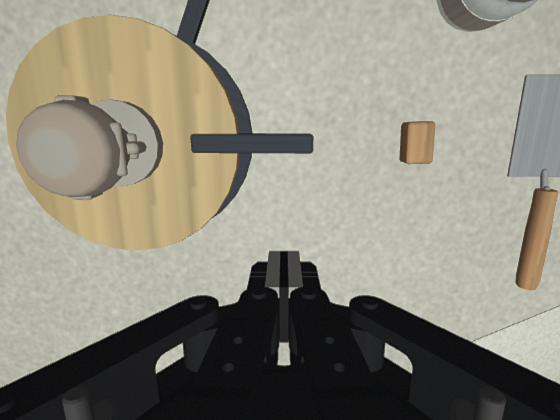

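Wrist view: the arm runs level from (190,143) to (313,144), the disc centre is near (125,132), the closed fingertips are at (284,265), and the tongue is at the top near (190,20).

```bash
python3 -m handwheel '[[0,-0.004,0.12,0,0,0,-1],[0,-0.004,0.234,0,0,0,-1],[0,-0.004,0.234,0,0,0,-1],[0,-0.004,0.234,0,0,0,-1]]'
python3 - <<'E'
from h import *
im=cv2.imread("pics/w1.png"); hsv=cv2.cvtColor(im,cv2.COLOR_BGR2HSV)
# w1 was taken at the pose before descent: rebuild camera pose by shifting the present one
p=eyes.camera_params("wrist"); s=monitor.get_state(); R,t,K=map(np.array,(p["R"],p["t"],p["K"]))
d=np.array([.4924,-.2429,.1607])-s["eef_pos"]; c=-R.T@t+d
def ry(u,v,z): 
    q=R.T@np.linalg.solve(K,[u,v,1.]); return (c+q*(z-c[2])/q[2])[:2]
m=((hsv[...,0]>10)&(hsv[...,0]<30)&(hsv[...,1]>70)).astype(np.uint8); m[:,245:]=0; m[255:]=0
k=max(cv2.findContours(m,0,1)[0],key=cv2.contourArea)
pts=np.array([ry(*q,.065) for q in cv2.convexHull(k)[:,0]])
from scipy.optimize import least_squares
f=least_squares(lambda a:np.hypot(*(pts-a[:2]).T)-a[2],[*C,.085],loss='soft_l1',f_scale=.001); print("disc",f.x)
A=f.x[:2]
for q,z in [((190,143),.067),((313,144),.067),((190,20),.008)]:
    a=ry(*q,z)-A; print(a,np.hypot(*a),np.degrees(np.arctan2(a[1],a[0])))
rows([spk(a,-.018,.067) for a in (-102.6,-99.6,-97,-94.5,-92,-89.5,-87,-84.5,-82,-79.5)])
E
```

```text
time: 2.2
eef_pos: [0.4939, -0.2412, 0.0686]
tcp_rot: [0.996, -0.084, 0.001, 0.001]
contact_force: [-0.7, -0.1, 1.2]
opening: 0.002
finger_force: 0.0
disc [ 0.56137608 -0.13501354  0.08452059]
[-0.00846402 -0.04862431] 0.049355480007765164 -99.87452091857652
[-0.02415711 -0.13717159] 0.13928248629173814 -99.9878695170764
[ 0.08752236 -0.05592723] 0.10386539065475824 -32.57878304056401
[0.061, -0.002, 0.004] [0.0, -0.001, 0.017]
[0.077, 0.001, 0.004] [0.0, -0.001, 0.0]
[0.09, 0.003, 0.004] [0.0, -0.001, -0.014]
[0.103, 0.004, 0.004] [0.0, -0.001, -0.028]
[0.116, 0.004, 0.004] [0.0, -0.001, -0.042]
[0.129, 0.004, 0.004] [0.0, -0.001, -0.056]
[0.141, 0.004, 0.004] [0.0, -0.001, -0.07]
[0.154, 0.003, 0.004] [0.0, -0.001, -0.084]
[0.167, 0.001, 0.004] [0.0, -0.001, -0.098]
[0.18, -0.001, 0.004] [0.0, -0.001, -0.112]
```

```bash
sed -i 's/C=np.array(\[.5613,-.1344\])/C=np.array([.5614,-.1348])/' h.py
python3 -m handwheel '[[0.04,0,0.002,0,0,0,-1],[0.061,0,0.003,0,0,0,-1],[0.077,0.001,0.004,0,0,0,-1],[0.09,0.003,0.004,0,0,-0.014,-1],[0.103,0.004,0.004,0,0,-0.028,-1],[0.116,0.004,0.004,0,0,-0.042,-1],[0.129,0.004,0.004,0,0,-0.056,-1],[0.141,0.004,0.004,0,0,-0.07,-1],[0.154,0.003,0.004,0,0,-0.084,-1],[0.167,0.001,0.004,0,0,-0.098,-1],[0.18,-0.001,0.004,0,0,-0.112,-1]]'
python3 - <<'E'
from h import *
rows([spk(a,-.018,.067) for a in np.arange(-77,-48.5,2.5)])
im=eyes.read_camera("wrist"); cv2.imwrite("pics/w2.png",im[:,:,::-1])
E
```

```text
time: 3.58
eef_pos: [0.5646, -0.2519, 0.0654]
tcp_rot: [0.996, 0.093, -0.0, -0.0]
contact_force: [-1.1, -0.5, -0.9]
opening: 0.006
finger_force: 0.0
[0.013, 0.005, -0.004] [-0.0, 0.0, -0.013]
[0.026, 0.006, -0.004] [-0.0, 0.0, -0.027]
[0.039, 0.007, -0.004] [-0.0, 0.0, -0.041]
[0.052, 0.007, -0.004] [-0.0, 0.0, -0.055]
[0.065, 0.006, -0.004] [-0.0, 0.0, -0.068]
[0.078, 0.005, -0.004] [-0.0, 0.0, -0.082]
[0.091, 0.004, -0.004] [-0.0, 0.0, -0.096]
[0.103, 0.001, -0.004] [-0.0, 0.0, -0.11]
[0.116, -0.001, -0.004] [-0.0, 0.0, -0.124]
[0.128, -0.005, -0.004] [-0.0, 0.0, -0.138]
[0.141, -0.009, -0.004] [-0.0, 0.0, -0.152]
[0.153, -0.013, -0.004] [-0.0, 0.0, -0.166]
```

View pics/w2.png

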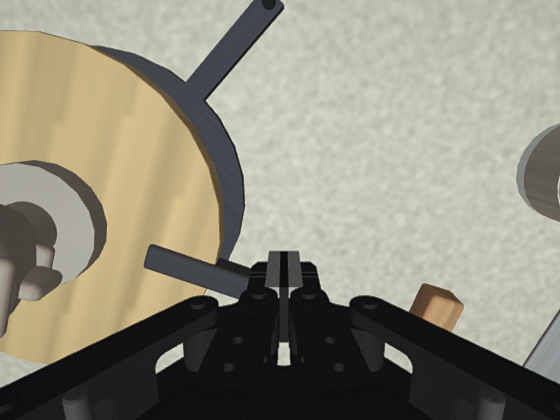

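Wrist view: the arm's inner part runs from (150,255) to (250,285) and disappears under the gripper; the tongue runs from (195,90) to the post at (268,5). I need to check whether the arm really moved.

```bash
python3 - <<'E'
from h import *
A=C
for q,z in [((147,267),.067),((155,245),.067),((205,285),.067),((250,270),.067),((250,296),.067),((268,4),.047),((187,80),.008),((205,100),.008)]:
    a=ray("wrist",*q,z)[:2]-A; print(q,a,np.hypot(*a),np.degrees(np.arctan2(a[1],a[0])))
s=monitor.get_state(); e=s["eef_pos"]; print(e, s["contact_force"],proj("wrist",e),proj("wrist",e+[0,0,-.019]))
im=eyes.read_camera("top")
cv2.imwrite("pics/crop2.png",cv2.resize(im[130:280,210:410,::-1],(800,600),interpolation=cv2.INTER_CUBIC))
E
```

```text
(147, 267) [-0.01402673 -0.05053409] 0.052444672041159476 -105.5130385774462
(155, 245) [-0.00150553 -0.05344281] 0.05346400845426848 -91.61364489463656
(205, 285) [-0.01848018 -0.08038637] 0.08248324773562822 -102.94688259292366
(250, 270) [-0.00599214 -0.10157325] 0.1017498446273254 -93.37615519695547
(250, 296) [-0.02035158 -0.10391202] 0.1058862316939553 -101.08133674635386
(268, 4) [ 0.11824145 -0.08782896] 0.14729211382116378 -36.604719877852055
(187, 80) [ 0.08051159 -0.04363046] 0.09157364607501034 -28.45394036706294
(205, 100) [ 0.07123191 -0.05562443] 0.09037733169720451 -37.98599419665179
[ 0.56518181 -0.25198426  0.0655779 ] [0.03913966 0.11641015 0.08827578] [284.1226565  256.52938895] [284.08233136 243.15963349]
```

View pics/crop2.png

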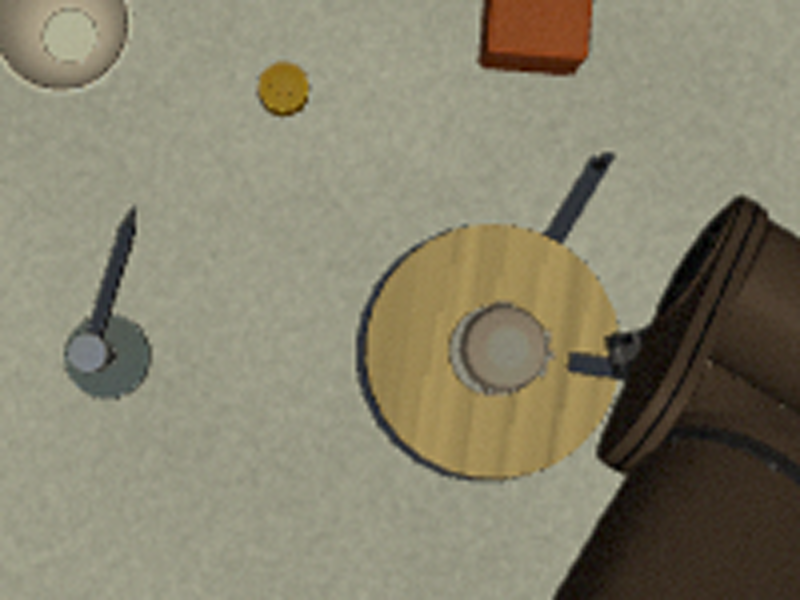

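The arm has hardly moved: it still sits at about -98° while the fingers are now 20 mm past it. I'll check the real fingertip geometry before trying again.

```bash
python3 - <<'E'
from h import *
s=monitor.get_state(); e=s["eef_pos"]; R=Rn.from_quat(s["tcp_rot"])
for l in [(.011,.0145,.019),(.011,-.0145,.019),(.011,.0075,.019),(.011,.0145,0),(-.011,.0145,.019),(0,0,-.054),(.011,0,.019),(.011,0,-.005)]: print(l,proj("wrist",e+R.apply(l)).round(0))
u=np.array([np.cos(np.radians(-98)),np.sin(np.radians(-98))])
for r in (.1,.117,.14): print(r,proj("wrist",[*(C+r*u),.067]).round(0))
p=eyes.camera_params("wrist");print("cam rel tool",R.inv().apply(-p["R"].T@p["t"]-e)); print("cam z in tool",R.inv().apply(p["R"][2]))
for z in (.03,.046,.065): print(z,proj("top",[*e[:2],z]).round(1), ((proj("top",[*e[:2],z])-[210,130])*4).round(0))
im=cv2.imread("pics/w2.png"); cv2.imwrite("pics/w2c.png",cv2.resize(im[210:330,180:400],None,fx=3.6,fy=3.6,interpolation=cv2.INTER_CUBIC))
print(s["qpos"],s["joint_efforts"])
E
```

```text
(0.011, 0.0145, 0.019) [311. 224.]
(0.011, -0.0145, 0.019) [258. 224.]
(0.011, 0.0075, 0.019) [298. 224.]
(0.011, 0.0145, 0) [314. 236.]
(-0.011, 0.0145, 0.019) [310. 261.]
(0, 0, -0.054) [284. 317.]
(0.011, 0, 0.019) [284. 224.]
(0.011, 0, -0.005) [284. 239.]
0.1 [243. 283.]
0.117 [275. 292.]
0.14 [317. 305.]
cam rel tool [ 6.64088047e-02 -1.50522905e-04 -1.57478506e-01]
cam z in tool [-0.26366362 -0.00104635  0.96461412]
0.03 [374.2 215.3] [657. 341.]
0.046 [375.5 215.1] [662. 340.]
0.065 [377.1 214.9] [668. 339.]
[-5.83487085e-01  3.26806025e-01  1.82329664e+00  3.61540041e-05
  9.90993612e-01  8.02177206e-01] [ 5.32284973e-02 -3.79417419e+01 -2.52587861e+01  9.49775451e-03
 -6.65993153e-03 -9.19778086e-02]
```

View pics/w2c.png

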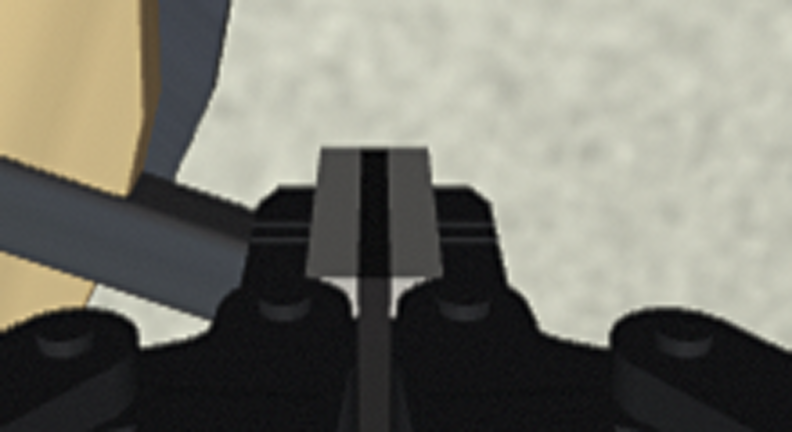

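The finger went over the arm, so the tips must be higher than I assumed. I'll check from the side camera, with projected TCP and tip positions marked.

```bash
python3 - <<'E'
from h import *
s=monitor.get_state(); e=s["eef_pos"]
im=eyes.read_camera("side")[:,:,::-1].copy()
x0,y0,w,h=235,150,120,90;f=6.6
c=cv2.resize(im[y0:y0+h,x0:x0+w],None,fx=f,fy=f,interpolation=cv2.INTER_CUBIC)
for l,col in [(0,(0,255,0)),(-.019,(0,0,255)),(.054,(255,255,0))]:
    q=(proj("side",e+[0,0,l])-[x0,y0]+.5)*f; cv2.circle(c,tuple(q.astype(int)),3,col,-1); print(l,q)
cv2.imwrite("pics/s2.png",c)
E
```

```text
0 [389.33237143 230.16702008]
-0.019 [388.1633218  260.52870174]
0.054 [392.74429876 141.55499809]
```

View pics/s2.png

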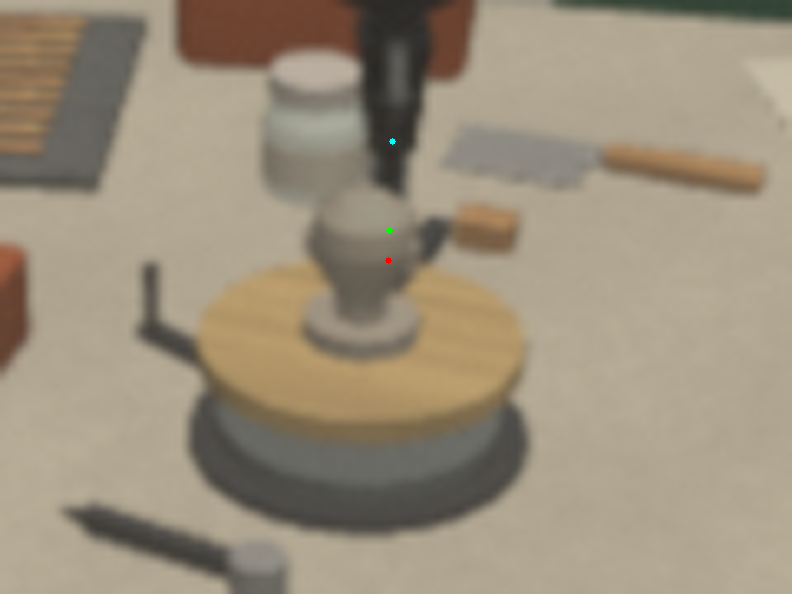

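```bash
python3 - <<'E'
from h import *
rows([(.5652,-.252,.16,10.5),spk(-98,-.06,.16)])
cv2.imwrite("pics/sA.png",eyes.read_camera("side")[:,:,::-1])
E
```

```text
[0.002, 0.001, -0.237] [0.0, -0.0, 0.0]
[-0.189, -0.06, -0.237] [0.0, -0.0, 0.103]
```

```bash
python3 -m handwheel '[[0,0,-0.12,0,0,0,-1],[0,0,-0.237,0,0,0,-1],[-0.1,-0.03,-0.237,0,0,0.05,-1],[-0.189,-0.06,-0.237,0,0,0.103,-1],[-0.189,-0.06,-0.237,0,0,0.103,-1],[-0.189,-0.06,-0.237,0,0,0.103,-1]]'
python3 - <<'E'
from h import *
s=monitor.get_state(); e=s["eef_pos"]
A=cv2.imread("pics/sA.png"); B=eyes.read_camera("side")[:,:,::-1]; cv2.imwrite("pics/sB.png",B)
d=(np.abs(A.astype(int)-B).max(2)>25)
for l in (.054,0,-.019): print(l,proj("side",e+[0,0,l]).round(1))
u0=int(round(proj("side",e)[0]))
for c in range(u0-8,u0+9): 
    r=np.where(d[100:215,c])[0]; print(c,(r.max()+100) if len(r) else None,end='; ')
print(); print(B[165:195:2,u0].tolist())
E
```

```text
time: 4.53
eef_pos: [0.4858, -0.2425, 0.1606]
tcp_rot: [0.998, -0.069, 0.001, 0.0]
contact_force: [-0.2, -0.1, 0.7]
opening: -0.001
finger_force: 0.0
0.054 [317.6 148.7]
0 [316.6 163.3]
-0.019 [316.3 168.3]
309 124; 310 142; 311 148; 312 149; 313 159; 314 160; 315 160; 316 160; 317 160; 318 160; 319 160; 320 158; 321 153; 322 143; 323 136; 324 132; 325 125; 
[[143, 163, 173], [141, 162, 172], [140, 159, 168], [130, 138, 142], [127, 135, 139], [127, 135, 139], [127, 138, 145], [139, 159, 170], [141, 161, 171], [141, 161, 171], [142, 162, 173], [141, 160, 171], [140, 160, 170], [141, 162, 173], [143, 162, 173]]
```

Measured in the side view, the fingertip ends about 11 mm *behind* the reported TCP rather than 19 mm ahead. So I need about 30 mm lower: TCP z ≈ 0.036.

```bash
python3 - <<'E'
from h import *
rows([spk(-98,-.06,.036,.12)]+[spk(a,-.016,.036,.12) for a in (-105,-100,-97.5,-95,-92.5,-90)])
E
```

```text
[-0.001, 0.007, 0.311] [0.0, -0.0, 0.0]
[0.072, -0.0, 0.312] [0.0, -0.0, 0.039]
[0.098, 0.005, 0.312] [0.0, -0.0, 0.012]
[0.111, 0.007, 0.312] [0.0, -0.0, -0.002]
[0.124, 0.009, 0.312] [0.0, -0.0, -0.016]
[0.137, 0.01, 0.312] [0.0, -0.0, -0.03]
[0.151, 0.01, 0.312] [0.0, -0.0, -0.044]
```

```bash
python3 -m handwheel '[[0,0.004,0.15,0,0,0,-1],[0,0.007,0.29,0,0,0,-1],[0,0.007,0.312,0,0,0,-1],[0.035,0.007,0.312,0,0,0,-1],[0.07,0.007,0.312,0,0,0,-1],[0.098,0.007,0.312,0,0,0,-1],[0.111,0.007,0.312,0,0,-0.002,-1],[0.124,0.009,0.312,0,0,-0.016,-1],[0.137,0.01,0.312,0,0,-0.03,-1],[0.151,0.01,0.312,0,0,-0.044,-1]]'
cat >> h.py <<'E'
def armang(n,z=.067,r=(.06,.08),save=None,ctr=None,rmax=None):
    """angle of dark bar on light wood disc, sampled on circles about C"""
    im=eyes.read_camera(n); 
    if save: cv2.imwrite(save,im[:,:,::-1])
    g=im.astype(float).sum(2); out=[]
    th=np.arange(-130,0,.25)
    for q in np.arange(r[0],r[1],.004):
        v=[]
        for a in np.radians(th):
            x,y=proj(n,[C[0]+q*np.cos(a),C[1]+q*np.sin(a),z]); xi,yi=int(round(x)),int(round(y))
            v.append(g[yi,xi] if 0<=xi<560 and 0<=yi<420 else 999)
        v=np.array(v); m=v<.5*(np.median(v[v<999]) if (v<999).any() else 0)
        if m.sum(): out.append((round(q,3),round(th[m].mean(),2),round(np.radians(m.sum()*.25)*q*1e3,1)))
    return out
E
python3 - <<'E'
from h import *
print(armang("top"),armang("wrist",save="pics/w3.png"),sep="\n")
E
```

```text
time: 5.82
eef_pos: [0.5446, -0.2545, 0.0357]
tcp_rot: [1.0, 0.001, -0.0, -0.0]
contact_force: [-1.0, -0.5, 2.2]
opening: 0.0
finger_force: 0.9Traceback (most recent call last):
  File "<stdin>", line 2, in <module>
  File "h.py", line 33, in armang
    x,y=proj(n,[C[0]+q*np.cos(a),C[1]+q*np.sin(a),z]); xi,yi=int(round(x)),int(round(y))
        ~~~~^^^^^^^^^^^^^^^^^^^^^^^^^^^^^^^^^^^^^^^^^
  File "h.py", line 8, in proj
    p=eyes.camera_params(n);x=p["K"]@(p["R"]@np.array(X)+p["t"]);return x[:2]/x[2]
ValueError: time passes only in moves, steps and waits
```

```bash
sed -i 's/^def proj(n,X):/def proj(n,X,p=None):/; s/    p=eyes.camera_params(n);x=p/    p=p or eyes.camera_params(n);x=p/; s/    im=eyes.read_camera(n); $/    P0=eyes.camera_params(n);im=eyes.read_camera(n)/; s/np.sin(a),z\])/np.sin(a),z],P0)/' h.py
python3 - <<'E'
from h import *
print(armang("top"),armang("wrist",save="pics/w3.png"),sep="\n")
print(monitor.get_state()["contact_force"])
E
```

```text
[(np.float64(0.06), np.float64(-89.5), np.float64(10.7)), (np.float64(0.064), np.float64(-89.62), np.float64(10.6)), (np.float64(0.068), np.float64(-89.62), np.float64(10.7)), (np.float64(0.072), np.float64(-88.75), np.float64(13.5)), (np.float64(0.076), np.float64(-96.5), np.float64(33.5)), (np.float64(0.08), np.float64(-96.45), np.float64(27.2))]
[(np.float64(0.06), np.float64(-88.62), np.float64(13.1)), (np.float64(0.064), np.float64(-102.63), np.float64(21.8)), (np.float64(0.068), np.float64(-106.87), np.float64(28.2)), (np.float64(0.072), np.float64(-108.85), np.float64(34.6)), (np.float64(0.076), np.float64(-109.5), np.float64(40.8)), (np.float64(0.08), np.float64(-109.83), np.float64(45.7))]
[-0.30731774 -0.04483092  0.01165877]
```

The arm now follows the finger and is at about -89°. I'll keep pushing along the arc.

```bash
python3 - <<'E'
from h import *
rows([spk(a,-.018,.036,.12) for a in np.arange(-87,-59,2.5)])
E
```

```text
[0.012, 0.003, -0.001] [0.0, -0.0, -0.017]
[0.025, 0.004, -0.001] [0.0, -0.0, -0.031]
[0.038, 0.004, -0.001] [0.0, -0.0, -0.045]
[0.051, 0.004, -0.001] [0.0, -0.0, -0.059]
[0.064, 0.003, -0.001] [0.0, -0.0, -0.073]
[0.078, 0.002, -0.001] [0.0, -0.0, -0.086]
[0.091, -0.0, -0.001] [0.0, -0.0, -0.1]
[0.104, -0.003, -0.001] [0.0, -0.0, -0.114]
[0.117, -0.006, -0.001] [0.0, -0.0, -0.128]
[0.129, -0.009, -0.001] [0.0, -0.0, -0.142]
[0.142, -0.014, -0.001] [0.0, -0.0, -0.156]
[0.154, -0.018, -0.001] [0.0, -0.0, -0.17]
```

```bash
python3 -m handwheel '[[0.012,0.003,0,0,0,-0.017,-1],[0.025,0.004,0,0,0,-0.031,-1],[0.038,0.004,0,0,0,-0.045,-1],[0.051,0.004,0,0,0,-0.059,-1],[0.064,0.003,0,0,0,-0.073,-1],[0.078,0.002,0,0,0,-0.086,-1],[0.091,0,0,0,0,-0.1,-1],[0.104,-0.003,0,0,0,-0.114,-1],[0.117,-0.006,0,0,0,-0.128,-1],[0.129,-0.009,0,0,0,-0.142,-1],[0.142,-0.014,0,0,0,-0.156,-1],[0.154,-0.018,0,0,0,-0.17,-1]]'
python3 - <<'E'
from h import *
print([tuple(map(float,a)) for a in armang("top")],[tuple(map(float,a)) for a in armang("wrist",r=(.05,.066),save="pics/w4.png")],sep="\n")
rows([spk(a,-.018,.036,.12) for a in np.arange(-57,-36,2.5)])
E
```

```text
time: 7.48
eef_pos: [0.6064, -0.2474, 0.0353]
tcp_rot: [0.964, 0.265, -0.0, 0.0]
contact_force: [-1.8, -1.6, 0.5]
opening: 0.006
finger_force: 0.8
[(0.06, -80.49, 27.0), (0.064, -84.79, 36.9), (0.068, -85.77, 45.7), (0.072, -86.75, 54.0), (0.076, -82.88, 72.3), (0.08, -90.01, 45.0)]
[(0.054, -58.62, 13.7), (0.058, -94.61, 32.4), (0.062, -98.53, 46.8)]
[0.013, 0.002, -0.002] [0.0, -0.0, -0.013]
[0.026, 0.003, -0.002] [0.0, -0.0, -0.027]
[0.039, 0.004, -0.002] [0.0, -0.0, -0.041]
[0.052, 0.004, -0.002] [0.0, -0.0, -0.055]
[0.066, 0.003, -0.002] [0.0, -0.0, -0.069]
[0.079, 0.002, -0.002] [0.0, -0.0, -0.083]
[0.092, 0.0, -0.002] [0.0, -0.0, -0.097]
[0.105, -0.002, -0.002] [0.0, -0.0, -0.111]
[0.118, -0.005, -0.002] [0.0, -0.0, -0.124]
```

```bash
python3 -m handwheel '[[0.013,0.002,0,0,0,-0.013,-1],[0.026,0.003,0,0,0,-0.027,-1],[0.039,0.004,0,0,0,-0.041,-1],[0.052,0.004,0,0,0,-0.055,-1],[0.066,0.003,0,0,0,-0.069,-1],[0.079,0.002,0,0,0,-0.083,-1],[0.092,0,0,0,0,-0.097,-1],[0.1,-0.002,0,0,0,-0.107,-1],[0.1,-0.002,0,0,0,-0.107,-1]]'
python3 - <<'E'
from h import *
print([tuple(map(float,a)) for a in armang("wrist",r=(.05,.066),save="pics/w5.png")],sep="\n")
s=monitor.get_state();d=s["eef_pos"][:2]-C;print(np.hypot(*d),np.degrees(np.arctan2(d[1],d[0])))
# lift clear target: back off then up
rows([spk(-40,-.045,.036,.12),spk(-40,-.045,.16,.12),spk(-40,-.08,.19,.12)])
p=eyes.camera_params("wrist")
print([proj("wrist",[*(C+.155*np.array([np.cos(np.radians(-33)),np.sin(np.radians(-33))])),z],p) for z in (.008,.047)])
E
```

```text
time: 8.7
eef_pos: [0.6407, -0.2259, 0.0355]
tcp_rot: [0.907, 0.421, 0.0, -0.0]
contact_force: [0.7, -0.3, -0.5]
opening: 0.002
finger_force: 0.0
[(0.054, -39.62, 13.7), (0.058, -78.28, 34.9), (0.062, -89.36, 63.3)]
0.12071716252236368 -49.00151948541143
[-0.065, 0.002, -0.001] [0.0, -0.0, -0.001]
[-0.065, 0.002, -0.311] [0.0, -0.0, -0.001]
[-0.152, 0.002, -0.387] [0.0, -0.0, -0.001]
[array([346.84901718, 173.62478688]), array([362.80107569, 187.23497367])]
```

View pics/w5.png

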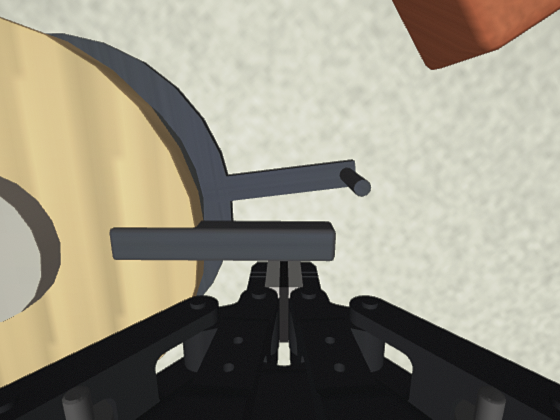

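The wrist view is clear. The arm's top spans (111,228)-(333,228) and (111,260)-(333,260), its end being at x≈334. The tongue's upper edge runs (227,176)-(353,160), and the post top is at (363,187).

```bash
cat >> h.py <<'E'
def idx():
    r=lambda u,v,z:ray("wrist",u,v,z)[:2]
    dg=lambda d:round(float(np.degrees(np.arctan2(d[1],d[0]))),2)
    return r,dg
E
python3 - <<'E'
from h import *
r,dg=idx()
print("tongue edge dir",dg(r(353,160,.008)-r(227,176,.008)))
print("post top",dg(r(363,187,.047)-C),np.hypot(*(r(363,187,.047)-C)))
print("arm edges",dg(r(333,227,.067)-r(111,228,.067)),dg(r(334,260,.067)-r(111,260,.067)))
m=r(334,243.5,.067)-C; print("arm end mid",dg(m),np.hypot(*m))
im=cv2.imread("pics/w5.png"); g=cv2.cvtColor(im,cv2.COLOR_BGR2GRAY).astype(float)
# subpixel upper/lower tongue edges
up=[];lo=[]
for u in range(240,325,5):
    col=g[150:222,u]; d=np.diff(cv2.GaussianBlur(col[:,None],(1,5),0).ravel())
    up.append((u,150+np.argmin(d)+.5)); lo.append((u,150+np.argmax(d)+.5))
for e in (up,lo):
    e=np.array(e); k=np.polyfit(*e.T,1); res=e[:,1]-np.polyval(k,e[:,0]); a,b=[r(u,np.polyval(k,u),.008) for u in (240,320)]
    n=np.array([-(b-a)[1],(b-a)[0]])/np.hypot(*(b-a)); print("edge",dg(b-a),"dist from axis mm",1e3*n@(a-C),"res",np.abs(res).max())
rows([spk(a,-.018,.036,.12) for a in (-39,-37,-36,-35,-34,-33)])
E
```

```text
tongue edge dir -32.91
post top -32.97 0.15509337030984377
arm edges -39.87 -40.13
arm end mid -39.94 0.1390183083121199
edge -33.11 dist from axis mm 8.139695568246267 res 0.4705882352941444
edge -33.44 dist from axis mm -6.210628493603647 res 0.5171568627451961
[0.007, 0.003, -0.001] [0.0, -0.0, -0.007]
[0.018, 0.004, -0.001] [0.0, -0.0, -0.018]
[0.023, 0.004, -0.001] [0.0, -0.0, -0.023]
[0.029, 0.005, -0.001] [0.0, -0.0, -0.029]
[0.034, 0.005, -0.001] [0.0, -0.0, -0.034]
[0.039, 0.005, -0.001] [0.0, -0.0, -0.04]
```

```bash
python3 -m handwheel '[[0.007,0.002,0,0,0,-0.007,-1],[0.012,0.003,0,0,0,-0.012,-1],[0.018,0.004,0,0,0,-0.018,-1],[0.023,0.004,0,0,0,-0.023,-1],[0.029,0.005,0,0,0,-0.029,-1],[0.033,0.005,0,0,0,-0.033,-1],[0.033,0.005,0,0,0,-0.033,-1],[0.033,0.005,0,0,0,-0.033,-1]]'
cat > m.py <<'E'
from h import *
r,dg=idx(); P0=eyes.camera_params("wrist"); im=eyes.read_camera("wrist"); cv2.imwrite("pics/wm.png",im[:,:,::-1])
g=im.mean(2)
# arm's edges over the wood: crossings along columns; rows near predicted arm
def line(ang,side,z,r0,r1):
    pts=[]
    for q in np.linspace(r0,r1,15):
        u=np.array([np.cos(np.radians(ang)),np.sin(np.radians(ang))]);n=np.array([-u[1],u[0]])
        off=np.arange(-.006,.006,.0003); s=[]
        for o in off:
            x,y=proj("wrist",[*(C+q*u+(side*.007+o)*n),z],P0); s.append(cv2.getRectSubPix(g.astype(np.float32),(1,1),(float(x),float(y)))[0,0])
        d=np.diff(cv2.GaussianBlur(np.array(s)[:,None],(1,5),0).ravel())*side
        i=np.argmax(d); pts.append(C+q*u+(side*.007+off[i]+.00015)*n)
    pts=np.array(pts); c=np.median(pts,0); vx=cv2.fitLine(pts.astype(np.float32),cv2.DIST_HUBER,0,.001,.001).ravel()
    d=vx[:2]*np.sign(vx[:2]@u); nn=np.array([-d[1],d[0]])
    return dg(d), round(1e3*float(nn@(vx[2:]-C)),2)
import sys
a=float(sys.argv[1])
for s in (1,-1): print("arm",s,line(a,s,.067,.06,.08))
for s in (1,-1): print("arm outer",s,line(a,s,.067,.09,.105))
E
python3 m.py -33.8
python3 - <<'E'
from h import *
rows([spk(a,-.018,.036,.12) for a in (-34,-33.5,-33)])
E
```

```text
time: 9.75
eef_pos: [0.6508, -0.2174, 0.0355]
tcp_rot: [0.884, 0.468, 0.001, 0.0]
contact_force: [-0.0, 0.1, 0.2]
opening: 0.003
finger_force: 0.0
arm 1 (-33.8, 7.15)
arm -1 (-34.93, -5.3)
arm outer 1 (-35.31, 12.28)
arm outer -1 (-33.5, -7.42)
[0.001, -0.001, -0.001] [0.0, -0.0, -0.001]
[0.004, -0.001, -0.001] [0.0, -0.0, -0.004]
[0.007, -0.0, -0.001] [0.0, -0.0, -0.007]
```

View pics/wm.png

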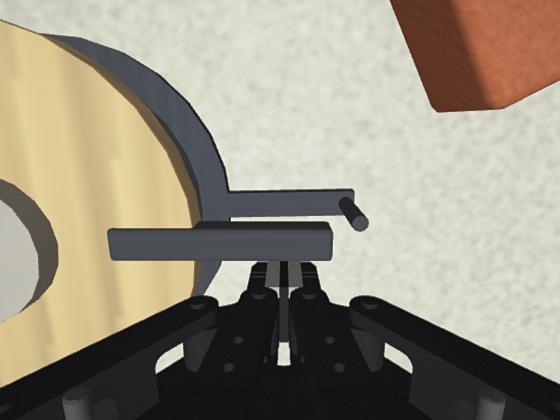

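Wrist view: the arm's top runs level from (109,229) to (332,229). The tongue is nearly parallel to it, (228,191)-(353,189), with the post at (360,222). A little under 1° remains.

```bash
python3 -m handwheel '[[0.002,0,0,0,0,-0.003,-1],[0.004,0,0,0,0,-0.004,-1],[0.004,0,0,0,0,-0.004,-1],[0.004,0,0,0,0,-0.004,-1]]'; python3 m.py -33.1
python3 - <<'E'
from h import *
im=cv2.imread("pics/wm.png"); g=cv2.cvtColor(im,cv2.COLOR_BGR2GRAY).astype(float); r,dg=idx()
def edge(u0,u1,v0,v1,sgn,z):
    e=[]
    for u in range(u0,u1,4):
        d=np.diff(cv2.GaussianBlur(g[v0:v1,u][:,None],(1,3),0).ravel())*sgn; i=np.clip(np.argmax(d),1,len(d)-2)
        a,b,c=d[i-1:i+2]; e.append((u,v0+i+.5+.5*(a-c)/(a-2*b+c+1e-9)))
    e=np.array(e); k=np.polyfit(*e.T,1); k=np.polyfit(*e[np.abs(e[:,1]-np.polyval(k,e[:,0]))<1].T,1)
    a,b=[r(u,np.polyval(k,u),z) for u in (u0,u1)]; n=np.array([-(b-a)[1],(b-a)[0]])/np.hypot(*(b-a))
    return k.round(4),dg(b-a),round(1e3*n@(a-C),2)
print("tongue up",edge(238,335,180,203,-1,.008))
print("tongue low",edge(238,330,203,222,1,.008))
print("arm up wood",edge(115,180,215,240,-1,.067))
print("arm low wood",edge(115,180,250,270,1,.067))
E
```

```text
time: 10.3
eef_pos: [0.6515, -0.2165, 0.0356]
tcp_rot: [0.881, 0.473, 0.0, 0.0]
contact_force: [0.8, -2.2, 0.8]
opening: 0.001
finger_force: 0.8
arm 1 (-34.23, 8.39)
arm -1 (-33.1, -6.85)
arm outer 1 (-34.88, 12.48)
arm outer -1 (-32.26, -8.63)
tongue up (array([-6.700000e-03,  1.931001e+02]), -33.12, np.float64(8.76))
tongue low (array([-4.700000e-03,  2.191954e+02]), -33.22, np.float64(-6.54))
arm up wood (array([7.100000e-03, 2.261432e+02]), -33.93, np.float64(7.97))
arm low wood (array([6.400000e-03, 2.588403e+02]), -33.89, np.float64(-5.86))
```

```bash
sed -n '/^im=cv2/,$p' /dev/null; cat > m2.py <<'E'
from h import *
im=eyes.read_camera("wrist"); g=im.mean(2); r,dg=idx()
def edge(u0,u1,v0,v1,sgn,z):
    e=[]
    for u in range(u0,u1,4):
        d=np.diff(cv2.GaussianBlur(g[v0:v1,u][:,None],(1,3),0).ravel())*sgn; i=np.clip(np.argmax(d),1,len(d)-2)
        a,b,c=d[i-1:i+2]; e.append((u,v0+i+.5+.5*(a-c)/(a-2*b+c+1e-9)))
    e=np.array(e); k=np.polyfit(*e.T,1); k=np.polyfit(*e[np.abs(e[:,1]-np.polyval(k,e[:,0]))<1].T,1)
    a,b=[r(u,np.polyval(k,u),z) for u in (u0,u1)]; n=np.array([-(b-a)[1],(b-a)[0]])/np.hypot(*(b-a))
    return k.round(4),dg(b-a),round(1e3*n@(a-C),2)
if __name__=="__main__":
    for a in [("tongue up",238,335,180,203,-1,.008),("tongue low",238,325,203,222,1,.008),("arm up",115,180,215,240,-1,.067),("arm low",115,180,250,270,1,.067)]: print(a[0],edge(*a[1:]))
E
python3 -m handwheel '[[0.002,0,0,0,0,-0.002,-1],[0.004,0,0,0,0,-0.004,-1],[0.004,0,0,0,0,-0.004,-1],[0.004,0,0,0,0,-0.004,-1]]'; python3 m2.py
```

```text
time: 10.85
eef_pos: [0.652, -0.2146, 0.0353]
tcp_rot: [0.878, 0.479, -0.0, -0.0]
contact_force: [-0.2, -1.5, 0.3]
opening: 0.003
finger_force: 0.6
tongue up (array([7.400000e-03, 1.924873e+02]), -33.19, np.float64(8.96))
tongue low (array([  0.4122, 108.    ]), -56.11, np.float64(38.26))
arm up (array([2.600000e-03, 2.273485e+02]), -32.9, np.float64(7.85))
arm low (array([2.900000e-03, 2.600178e+02]), -32.91, np.float64(-5.95))m2.py:8: RankWarning: Polyfit may be poorly conditioned
  e=np.array(e); k=np.polyfit(*e.T,1); k=np.polyfit(*e[np.abs(e[:,1]-np.polyval(k,e[:,0]))<1].T,1)
```

The arm is at -32.9° and the index at -33.2°, so that's aligned. Next I retreat and look again from above.

```bash
python3 -m handwheel '[[-0.03,0,0,0,0,0,-1],[-0.08,0,0,0,0,0,-1],[-0.1,0,-0.1,0,0,0,-1],[-0.12,0,-0.25,0,0,0,-1],[-0.12,0,-0.4,0,0,0,-1],[-0.12,0,-0.4,0,0,0,-1],[-0.12,0,-0.4,0,0,0,-1]]'
cat > m3.py <<'E'
from h import *
import sys
n=sys.argv[1]
P0=eyes.camera_params(n); g=eyes.read_camera(n).mean(2).astype(np.float32); np.save("pics/g.npy",g)
def bar(ctr,ang,hw,z,r0,r1,w=.012):
    """fit both edges of a dark bar along ray at ang from ctr; returns direction and offset of the mid line"""
    u=np.array([np.cos(np.radians(ang)),np.sin(np.radians(ang))]);nn=np.array([-u[1],u[0]]); mid=[]
    o=np.arange(-hw-w,hw+w,.0004)
    for q in np.linspace(r0,r1,25):
        s=np.array([cv2.getRectSubPix(g,(1,1),tuple(map(float,proj(n,[*(ctr+q*u+k*nn),z],P0))))[0,0] for k in o])
        d=np.diff(cv2.GaussianBlur(s[:,None],(1,9),0).ravel()); i,j=np.argmin(d[:len(d)//2]),len(d)//2+np.argmax(d[len(d)//2:])
        mid.append((q,(o[i]+o[j])/2+.0002,o[j]-o[i]))
    m=np.array(mid); k=np.polyfit(m[:,0],m[:,1],1); good=np.abs(m[:,1]-np.polyval(k,m[:,0]))<.0015; k=np.polyfit(m[good,0],m[good,1],1)
    return dict(dir=round(ang+float(np.degrees(np.arctan(k[0]))),2), off_mm=round(1e3*k[1],2), end_mm=round(1e3*float(np.polyval(k,r1)),2), width=round(1e3*np.median(m[:,2]),1),n=int(good.sum()))
if __name__=="__main__":
    print("arm",bar(C,-33,.007,.067,.06,.08),bar(C,-33,.007,.067,.06,.135))
    print("tongue",bar(C,-33,.007,.008,.143,.15)) 
    print("pointer",bar(P,-16.5,.005,.101,.03,.08))
E
for c in wrist top; do python3 m3.py $c; done
```

```text
time: 11.78
eef_pos: [0.6252, -0.2558, 0.1949]
tcp_rot: [0.878, 0.478, -0.0, -0.0]
contact_force: [0.4, 0.2, -1.1]
opening: -0.002
finger_force: 0.0
arm {'dir': -33.0, 'off_mm': np.float64(0.6), 'end_mm': 0.6, 'width': np.float64(14.0), 'n': 25} {'dir': -33.0, 'off_mm': np.float64(0.59), 'end_mm': 0.59, 'width': np.float64(14.0), 'n': 25}
tongue {'dir': -37.07, 'off_mm': np.float64(10.38), 'end_mm': -0.3, 'width': np.float64(14.0), 'n': 25}
pointer {'dir': -16.5, 'off_mm': np.float64(-8.4), 'end_mm': -8.4, 'width': np.float64(16.8), 'n': 25}
arm {'dir': -33.01, 'off_mm': np.float64(0.62), 'end_mm': 0.61, 'width': np.float64(14.4), 'n': 25} {'dir': -31.34, 'off_mm': np.float64(-0.91), 'end_mm': 2.99, 'width': np.float64(17.6), 'n': 25}
tongue {'dir': -29.5, 'off_mm': np.float64(-11.48), 'end_mm': -2.3, 'width': np.float64(19.2), 'n': 25}
pointer {'dir': -18.26, 'off_mm': np.float64(0.45), 'end_mm': -2.02, 'width': np.float64(11.2), 'n': 25}
```

The arm direction is -33.0° from both cameras, in line with the index. On to the pointer.

```bash
sed -i 's/C=np.array(\[.5614,-.1348\])/C=np.array([.5617,-.1343])/' h.py; python3 - <<'E'
from h import *
rows([ptr(-17.5,.07,.2)])
E
```

```text
[0.937, -0.534, -0.016] [-0.002, -0.0, -0.085]
```

```bash
python3 -m handwheel '[[0.25,-0.14,-0.01,0,0,-0.04,-1],[0.5,-0.28,-0.016,0,0,-0.085,-1],[0.75,-0.43,-0.016,0,0,-0.085,-1],[0.937,-0.534,-0.016,0,0,-0.085,-1],[0.937,-0.534,-0.016,0,0,-0.085,-1],[0.937,-0.534,-0.016,0,0,-0.085,-1],[0.937,-0.534,-0.016,0,0,-0.085,-1],[0.937,-0.534,-0.016,0,0,-0.085,-1],[0.937,-0.534,-0.016,0,0,-0.085,-1]]'
python3 - <<'E'
from h import *
p=eyes.camera_params("wrist"); print([proj("wrist",[*(P+r*np.array([np.cos(-.305),np.sin(-.305)])),.1],p).round(0) for r in (0,.05,.1)])
rows([ptr(-17.5,.045,.074)])
E
for c in top; do python3 m3.py $c; done
```

```text
time: 13.0
eef_pos: [0.6486, 0.1752, 0.1995]
tcp_rot: [0.806, 0.592, -0.002, -0.001]
contact_force: [-0.4, -0.5, 0.0]
opening: -0.0
finger_force: 0.0
[array([206., 287.]), array([266., 287.]), array([325., 288.])]
[-0.061, -0.001, 0.314] [-0.001, 0.001, 0.0]
arm {'dir': -32.58, 'off_mm': np.float64(-0.44), 'end_mm': 0.15, 'width': np.float64(14.4), 'n': 25} {'dir': -31.39, 'off_mm': np.float64(-1.39), 'end_mm': 2.41, 'width': np.float64(17.6), 'n': 25}
tongue {'dir': -29.05, 'off_mm': np.float64(-13.21), 'end_mm': -2.85, 'width': np.float64(18.8), 'n': 25}
pointer {'dir': -18.37, 'off_mm': np.float64(0.57), 'end_mm': -2.04, 'width': np.float64(11.2), 'n': 25}
```

```bash
R='[0,0,0,0,0,-0.5,-1]'; python3 -m handwheel '[[0,0,0,0,0,-0.5,-1],[0,0,0,0,0,-0.5,-1],[0,0,0,0,0,-0.5,-1],[0,0,0,0,0,-0.5,-1],[0,0,0,0,0,-0.5,-1],[0,0,0,0,0,-0.5,-1],[0,0,0,0,0,-0.5,-1],[0,0,0,0,0,-0.5,-1],[0,0,0,0,0,-0.5,-1]]'
python3 -m handwheel '[[0,0,0,0,0,-0.5,-1],[0,0,0,0,0,-0.5,-1],[0,0,0,0,0,-0.5,-1],[0,0,0,0,0,-0.5,-1],[0,0,0,0,0,-0.5,-1],[0,0,0,0,0,-0.5,-1],[0,0,0,0,0,-0.5,-1],[0,0,0,0,0,-0.5,-1],[0,0,0,0,0,-0.5,-1],[0,0,0,0,0,-0.5,-1]]'
cat >> h.py <<'E'
def ptr(ph,off,z,r=.065):
    u=np.array([np.cos(np.radians(ph)),np.sin(np.radians(ph))]);t=np.array([-u[1],u[0]])
    return (*(P+r*u+off*t),z,ph-90)
E
python3 - <<'E'
from h import *
p=eyes.camera_params("wrist"); print([proj("wrist",[*(P+r*np.array([np.cos(-.305),np.sin(-.305)])),.1],p).round(0) for r in (0,.05,.1)])
print(monitor.get_state()["qpos"])
g=eyes.read_camera("wrist"); cv2.imwrite("pics/w6.png",g[:,:,::-1])
# hub: bright disc at z=.105, candidates
gg=cv2.cvtColor(g,cv2.COLOR_RGB2GRAY)
c=cv2.HoughCircles(cv2.GaussianBlur(gg,(5,5),0),cv2.HOUGH_GRADIENT,1,30,param1=80,param2=18,minRadius=12,maxRadius=32)
if c is not None:
    for q in c[0][:6]: print(q, ray("wrist",q[0],q[1],.105))
E
python3 m3.py wrist
```

```text
time: 14.18
eef_pos: [0.6496, 0.1732, 0.2012]
tcp_rot: [0.152, 0.988, -0.0, -0.0]
contact_force: [1.0, 0.0, -0.6]
opening: 0.003
finger_force: 0.0
time: 15.42
eef_pos: [0.6496, 0.1736, 0.2012]
tcp_rot: [-0.59, 0.807, 0.0, -0.0]
contact_force: [-0.1, 0.2, -0.6]
opening: -0.001
finger_force: 0.0
[array([373., 116.]), array([306., 116.]), array([238., 117.])]
[ 1.10625454e-01  2.93113019e-01  1.59737190e+00 -2.03245257e-04
  1.25203903e+00 -2.72219304e+00]
[349.5 119.5  31.4] [0.58332774 0.12543313 0.105     ]
[149.5 203.5  21.3] [0.7467456  0.13912428 0.105     ]
[118.5  40.5  19.9] [0.72065688 0.0269301  0.105     ]
[493.5 273.5  20.1] [0.50169019 0.27953177 0.105     ]
arm {'dir': -40.09, 'off_mm': np.float64(8.48), 'end_mm': -1.46, 'width': np.float64(17.2), 'n': 5} {'dir': -36.94, 'off_mm': np.float64(5.93), 'end_mm': -3.36, 'width': np.float64(20.0), 'n': 8}
tongue {'dir': -95.83, 'off_mm': np.float64(285.5), 'end_mm': -6.75, 'width': np.float64(19.2), 'n': 9}
pointer {'dir': -18.49, 'off_mm': np.float64(2.09), 'end_mm': -0.69, 'width': np.float64(10.0), 'n': 21}
```

```bash
python3 - <<'E'
from h import *
g=cv2.imread("pics/w6.png"); gg=cv2.cvtColor(g,cv2.COLOR_BGR2GRAY)
roi=gg[70:165,325:425]
c=cv2.HoughCircles(roi,cv2.HOUGH_GRADIENT,1,20,param1=100,param2=10,minRadius=15,maxRadius=21)
for q in c[0][:4]: print(q+[325,70,0], ray("wrist",q[0]+325,q[1]+70,.105))
print(gg[80:160:4,340:410:4])
t=cv2.cvtColor(eyes.read_camera("top"),cv2.COLOR_RGB2GRAY)
print(proj("top",[*P,.105])); print(t[208:230,222:244:1][::2])
E
```

```text
[372.5        117.5         18.20000076] [0.56710974 0.1294293  0.105     ]
[338.5        107.5         20.39999962] [0.58878192 0.11526123 0.105     ]
[[185 172 175 167 175 175 162 170 170 172 181 175 169 166 168 174 178 175]
 [177 173 169 170 169 177 173 172 180 176 173 170 169 175 167 168 174 175]
 [180 125 104 111 113 179 183 167 177 176 177 173 167 174 175 169 174 178]
 [103 104 104 105 104 103  99 173 174 175 176 175 179 174 171 178 175 174]
 [104 104 104 106 104 104 105 103 158 182 178 183 180 172 181 183 177 172]
 [104 105 105 105 105 105 104 105  95 185 179 172 180 172 172 176 173 176]
 [105 106 105 106 105  89  78 148 148 150 149 151 181 174 176 176 176 172]
 [106 106 105 103  88  69 150 147 146 148 148 148 163 177 170 177 176 181]
 [ 65  69  67  70  58 155 149 146 147 147 149 147 147 177 179 181 176 178]
 [ 63  64  64  64  62 154 148 147 147 146 148 147 148 185 181 186 175 180]
 [ 64  65  63  62  65 154 149 147 145 144 148 148 148 178 175 181 173 180]
 [ 64  64  65  66  60 153 148 147 147 143 146 148 148 180 175 177 181 174]
 [102  98  93  89  56 152 147 147 149 141 147 15
[... 904 characters left out ...]
2 134 121  44  90  96  89  90
   92  91  91  95]
 [166 163 162 164 108 115 134 130 130 132 132 129 131 134  91  65  82  86
   89  93  92  89]
 [163 165 158 161  80 127 132 130 128 128 130 131 137 135 107  48  50  87
   95  91  92  92]
 [164 160 156 160 115 111 135 133 131 130 132 131 134 133  60  40 102  92
   94  93  93  94]
 [165 160 160 155 105  90  91 103 125 133 133 118  71  68  88  90  92  93
   92  90  91  91]
 [158 158 158 155 163 122  93  90  92  90  91  93  94  92  94  95  92  90
   95  90  93  90]
 [165 162 160 157 162 161 157 119  94  92  92  92  89  93  94  94  91  91
   91  91  85 109]
 [161 153 156 160 161 161 161 163 158 137 107  96  88  89  91  87  86  88
  123 114 121 153]]
```

```bash
sed -i 's/P=np.array(\[.565,.1285\])/P=np.array([.5663,.1290])/' h.py; python3 - <<'E'
from h import *
rows([ptr(-18.4,.045,.074)]+[ptr(a,.0165,.074) for a in (-12,-18,-21,-24,-27,-30,-33)])
E
```

```text
[0.061, -0.0, 0.319] [0.0, -0.0, 0.004]
[0.114, 0.006, 0.319] [0.0, -0.0, -0.031]
[0.131, 0.001, 0.319] [0.0, -0.0, 0.002]
[0.14, -0.001, 0.319] [0.0, -0.0, 0.019]
[0.149, -0.002, 0.319] [0.0, -0.0, 0.035]
[0.157, -0.003, 0.319] [0.0, -0.0, 0.052]
[0.166, -0.004, 0.319] [0.0, -0.0, 0.069]
[0.175, -0.004, 0.319] [0.0, -0.0, 0.085]
```

```bash
python3 -m handwheel '[[0.03,0,0.15,0,0,0.004,-1],[0.061,0,0.3,0,0,0.004,-1],[0.061,0,0.319,0,0,0.004,-1],[0.09,0,0.319,0,0,0.004,-1],[0.114,0.001,0.319,0,0,0.004,-1],[0.123,0.001,0.319,0,0,0.004,-1],[0.131,0.001,0.319,0,0,0.004,-1],[0.14,-0.001,0.319,0,0,0.019,-1],[0.149,-0.002,0.319,0,0,0.035,-1],[0.157,-0.003,0.319,0,0,0.052,-1],[0.166,-0.004,0.319,0,0,0.069,-1],[0.175,-0.004,0.319,0,0,0.085,-1]]'
cat > m4.py <<'E'
import sys
from m3 import *
a=float(sys.argv[2]); print("pointer",bar(P,a,.005,.101,float(sys.argv[3]),float(sys.argv[4]),.008))
E
python3 m4.py top -33 .025 .08; python3 m4.py wrist -33 .025 .05
python3 - <<'E'
from h import *
rows([ptr(a,.0165,.074) for a in np.arange(-36,-70,-3)])
E
```

```text
time: 17.08
eef_pos: [0.6307, 0.1087, 0.0752]
tcp_rot: [-0.478, 0.878, -0.0, 0.001]
contact_force: [-0.0, 0.3, 1.1]
opening: -0.002
finger_force: 0.6
pointer {'dir': -31.56, 'off_mm': np.float64(-2.02), 'end_mm': -0.01, 'width': np.float64(14.0), 'n': 11}
pointer {'dir': -32.14, 'off_mm': np.float64(-0.88), 'end_mm': -0.13, 'width': np.float64(12.8), 'n': 25}
[0.011, -0.002, 0.002] [-0.0, 0.0, 0.018]
[0.02, -0.003, 0.002] [-0.0, 0.0, 0.034]
[0.029, -0.004, 0.002] [-0.0, 0.0, 0.051]
[0.038, -0.005, 0.002] [-0.0, 0.0, 0.068]
[0.046, -0.005, 0.002] [-0.0, 0.0, 0.084]
[0.055, -0.004, 0.002] [-0.0, 0.0, 0.101]
[0.064, -0.003, 0.002] [-0.0, 0.0, 0.118]
[0.073, -0.002, 0.002] [-0.0, 0.0, 0.134]
[0.081, -0.0, 0.002] [-0.0, 0.0, 0.151]
[0.09, 0.002, 0.002] [-0.0, 0.0, 0.168]
[0.098, 0.004, 0.002] [-0.0, 0.0, 0.184]
[0.106, 0.007, 0.002] [-0.0, 0.0, 0.201]
```

The pointer follows and is now at about -32.5°.

```bash
python3 -m handwheel '[[0.011,-0.002,0,0,0,0.018,-1],[0.02,-0.003,0,0,0,0.034,-1],[0.029,-0.004,0,0,0,0.051,-1],[0.038,-0.005,0,0,0,0.068,-1],[0.046,-0.005,0,0,0,0.084,-1],[0.055,-0.004,0,0,0,0.101,-1],[0.064,-0.003,0,0,0,0.118,-1],[0.073,-0.002,0,0,0,0.134,-1],[0.081,0,0,0,0,0.151,-1],[0.09,0.002,0,0,0,0.168,-1],[0.098,0.004,0,0,0,0.184,-1],[0.106,0.007,0,0,0,0.201,-1]]'
python3 m4.py wrist -69 .025 .05
python3 - <<'E'
from h import *
rows([ptr(a,.0165,.074) for a in np.arange(-72,-91.1,-2.5)])
E
```

```text
time: 18.68
eef_pos: [0.6053, 0.0745, 0.0748]
tcp_rot: [-0.182, 0.983, 0.0, 0.001]
contact_force: [1.0, 0.9, 0.5]
opening: -0.003
finger_force: 0.6
pointer {'dir': -69.0, 'off_mm': np.float64(-1.0), 'end_mm': -1.0, 'width': np.float64(13.2), 'n': 25}
[0.009, -0.002, 0.002] [-0.0, 0.0, 0.016]
[0.016, -0.003, 0.002] [-0.0, 0.0, 0.03]
[0.023, -0.004, 0.002] [-0.0, 0.0, 0.044]
[0.03, -0.005, 0.002] [-0.0, 0.0, 0.058]
[0.038, -0.005, 0.002] [-0.0, 0.0, 0.072]
[0.045, -0.005, 0.002] [-0.0, 0.0, 0.086]
[0.052, -0.005, 0.002] [-0.0, 0.0, 0.1]
[0.06, -0.004, 0.002] [-0.0, 0.0, 0.113]
```

```bash
python3 -m handwheel '[[0.009,-0.002,0,0,0,0.016,-1],[0.016,-0.003,0,0,0,0.03,-1],[0.023,-0.004,0,0,0,0.044,-1],[0.03,-0.005,0,0,0,0.058,-1],[0.038,-0.005,0,0,0,0.072,-1],[0.044,-0.005,0,0,0,0.084,-1],[0.049,-0.005,0,0,0,0.094,-1],[0.049,-0.005,0,0,0,0.094,-1],[0.049,-0.005,0,0,0,0.094,-1]]'
python3 m4.py wrist -88 .025 .045;python3 m4.py top -88 .025 .08
python3 - <<'E'
from h import *
rows([ptr(a,.0165,.074) for a in (-88,-89,-90,-91)])
E
```

```text
time: 19.85
eef_pos: [0.5872, 0.0652, 0.0742]
tcp_rot: [-0.036, 0.999, -0.0, 0.0]
contact_force: [0.5, -0.0, 0.3]
opening: -0.002
finger_force: 0.4
pointer {'dir': -86.19, 'off_mm': np.float64(-1.4), 'end_mm': 0.02, 'width': np.float64(13.2), 'n': 25}
pointer {'dir': -87.04, 'off_mm': np.float64(-2.3), 'end_mm': -0.96, 'width': np.float64(12.4), 'n': 8}
[0.005, -0.001, 0.0] [-0.0, -0.0, 0.012]
[0.008, -0.002, 0.0] [-0.0, -0.0, 0.017]
[0.011, -0.002, 0.0] [-0.0, -0.0, 0.023]
[0.014, -0.003, 0.0] [-0.0, -0.0, 0.028]
```

```bash
python3 -m handwheel '[[-0.03,0,0,0,0,0.01,-1],[-0.08,0,0,0,0,0.01,-1],[-0.12,0,-0.14,0,0,0.01,-1],[-0.15,0.05,-0.29,0,0,0.01,-1],[-0.15,0.1,-0.4,0,0,0.01,-1],[-0.15,0.15,-0.4,0,0,0.01,-1],[-0.15,0.15,-0.4,0,0,0.01,-1]]'
cat > m5.py <<'E'
import sys
from m3 import *
a=float(sys.argv[2])
for z in (.101,.095): print(z,"pointer",bar(P,a,.005,z,.025,.08,.005))
print("in frame: P,tip,headtop,C",[proj(n,X,P0).round(0).tolist() for X in ([*P,.1],[P[0],P[1]-.1,.1],[*C,.145],[*C,.065])])
im=eyes.read_camera(n); cv2.imwrite(f"pics/m5{n}.png",im[:,:,::-1])
hsv=cv2.cvtColor(im,cv2.COLOR_RGB2HSV)
E
python3 m5.py wrist -87; python3 m5.py top -87
```

```text
time: 20.82
eef_pos: [0.6422, 0.1306, 0.2329]
tcp_rot: [-0.021, 1.0, -0.0, -0.001]
contact_force: [-0.3, -0.6, -0.6]
opening: -0.002
finger_force: 0.0
0.101 pointer {'dir': -86.16, 'off_mm': np.float64(0.25), 'end_mm': 1.43, 'width': np.float64(10.0), 'n': 25}
0.095 pointer {'dir': -86.05, 'off_mm': np.float64(-0.0), 'end_mm': 1.33, 'width': np.float64(10.4), 'n': 25}
in frame: P,tip,headtop,C [[285.0, 109.0], [163.0, 103.0], [-100.0, 82.0], [-4.0, 92.0]]
0.101 pointer {'dir': -86.16, 'off_mm': np.float64(0.42), 'end_mm': 1.59, 'width': np.float64(10.4), 'n': 25}
0.095 pointer {'dir': -86.07, 'off_mm': np.float64(0.53), 'end_mm': 1.83, 'width': np.float64(10.4), 'n': 25}
in frame: P,tip,headtop,C [[232.0, 218.0], [271.0, 217.0], [336.0, 216.0], [333.0, 217.0]]
```

```bash
python3 - <<'E'
from h import *
rows([ptr(-86,.045,.16),ptr(-86,.045,.074),ptr(-84,.0165,.074)]+[ptr(a,.0165,.074) for a in (-87,-88,-89,-90,-91)])
E
```

```text
[0.07, -0.151, 0.179] [-0.0, -0.001, -0.01]
[0.069, -0.151, 0.394] [-0.0, -0.001, -0.01]
[0.135, -0.151, 0.394] [-0.0, -0.001, -0.021]
[0.143, -0.154, 0.394] [-0.0, -0.001, -0.004]
[0.146, -0.154, 0.394] [-0.0, -0.001, 0.001]
[0.149, -0.155, 0.394] [-0.0, -0.001, 0.007]
[0.152, -0.156, 0.394] [-0.0, -0.001, 0.013]
[0.155, -0.156, 0.395] [-0.0, -0.001, 0.018]
```

```bash
python3 -m handwheel '[[0.07,-0.151,0.05,0,0,-0.01,-1],[0.07,-0.151,0.19,0,0,-0.01,-1],[0.07,-0.151,0.33,0,0,-0.01,-1],[0.07,-0.151,0.394,0,0,-0.01,-1],[0.11,-0.151,0.394,0,0,-0.01,-1],[0.135,-0.153,0.394,0,0,-0.007,-1],[0.143,-0.154,0.394,0,0,-0.004,-1],[0.146,-0.154,0.394,0,0,0.001,-1],[0.149,-0.155,0.394,0,0,0.007,-1],[0.152,-0.156,0.394,0,0,0.013,-1],[0.155,-0.156,0.394,0,0,0.018,-1],[0.155,-0.156,0.394,0,0,0.018,-1]]'
python3 -m handwheel '[[-0.03,0,0,0,0,0.01,-1],[-0.08,0,0,0,0,0.01,-1],[-0.12,0,-0.14,0,0,0.01,-1],[-0.15,0.05,-0.29,0,0,0.01,-1],[-0.15,0.1,-0.4,0,0,0.01,-1],[-0.15,0.15,-0.4,0,0,0.01,-1],[-0.15,0.15,-0.4,0,0,0.01,-1]]'
python3 m5.py wrist -91; python3 m5.py top -91
```

```text
time: 22.52
eef_pos: [0.5835, 0.0645, 0.0768]
tcp_rot: [0.008, 1.0, -0.0, 0.0]
contact_force: [0.9, 0.0, 0.4]
opening: -0.001
finger_force: 0.6
time: 23.4
eef_pos: [0.6437, 0.1248, 0.2352]
tcp_rot: [0.023, 1.0, -0.0, -0.001]
contact_force: [-0.0, -0.3, -0.8]
opening: 0.0
finger_force: 0.0
0.101 pointer {'dir': -89.53, 'off_mm': np.float64(0.36), 'end_mm': 2.41, 'width': np.float64(10.4), 'n': 25}
0.095 pointer {'dir': -89.44, 'off_mm': np.float64(0.04), 'end_mm': 2.22, 'width': np.float64(10.4), 'n': 25}
in frame: P,tip,headtop,C [[284.0, 107.0], [164.0, 112.0], [-89.0, 115.0], [2.0, 117.0]]
0.101 pointer {'dir': -89.7, 'off_mm': np.float64(0.79), 'end_mm': 2.6, 'width': np.float64(10.8), 'n': 25}
0.095 pointer {'dir': -89.65, 'off_mm': np.float64(0.9), 'end_mm': 2.79, 'width': np.float64(10.8), 'n': 24}
in frame: P,tip,headtop,C [[232.0, 218.0], [271.0, 217.0], [336.0, 216.0], [333.0, 217.0]]
```

```bash
python3 - <<'E'
from h import *
rows([ptr(-90,.045,.074)]+[ptr(a,.0165,.074) for a in (-87,-90,-91,-92,-92.6)])
im=eyes.read_camera("top"); hsv=cv2.cvtColor(im,cv2.COLOR_RGB2HSV)
m=((hsv[...,0]>12)&(hsv[...,0]<28)&(hsv[...,1]>90)&(hsv[...,2]>80)).astype(np.uint8)
m[:, :290]=0;m[:,375:]=0;m[:175]=0;m[260:]=0
k=max(cv2.findContours(m,cv2.RETR_EXTERNAL,2)[0],key=cv2.contourArea); e=cv2.fitEllipse(cv2.convexHull(k)); print("disc",ray("top",*e[0],.065))
g=cv2.cvtColor(im,cv2.COLOR_RGB2GRAY); x,y=310,190
for q in cv2.HoughCircles(cv2.resize(g[y:y+55,x:x+55],None,fx=4,fy=4,interpolation=cv2.INTER_CUBIC),cv2.HOUGH_GRADIENT,1,8,param1=80,param2=15,minRadius=32,maxRadius=60)[0][:3]: print("head",q,ray("top",x+q[0]/4,y+q[1]/4,.12))
E
```

```text
[0.071, -0.151, 0.4] [-0.0, -0.001, -0.015]
[0.134, -0.151, 0.4] [-0.0, -0.001, -0.032]
[0.142, -0.154, 0.401] [-0.0, -0.001, -0.015]
[0.145, -0.155, 0.401] [-0.0, -0.001, -0.01]
[0.148, -0.156, 0.401] [-0.0, -0.001, -0.004]
[0.149, -0.156, 0.401] [-0.0, -0.001, -0.001]
disc [ 0.5612846  -0.13436927  0.065     ]
head [105.5 104.5  41.3] [ 0.5629293  -0.13737909  0.12      ]
head [ 97.5 108.5  45.5] [ 0.56055633 -0.13227489  0.12      ]
head [106.5 112.5  42.7] [ 0.55789018 -0.13782813  0.12      ]
```

```bash
python3 -m handwheel '[[0.07,-0.151,0.05,0,0,-0.015,-1],[0.07,-0.151,0.19,0,0,-0.015,-1],[0.07,-0.151,0.33,0,0,-0.015,-1],[0.07,-0.151,0.4,0,0,-0.015,-1],[0.11,-0.152,0.4,0,0,-0.015,-1],[0.134,-0.153,0.4,0,0,-0.015,-1],[0.142,-0.154,0.4,0,0,-0.013,-1],[0.146,-0.155,0.4,0,0,-0.008,-1],[0.15,-0.156,0.4,0,0,-0.004,-1],[0.15,-0.156,0.4,0,0,-0.001,-1],[0.15,-0.156,0.4,0,0,-0.001,-1]]'
python3 -m handwheel '[[-0.03,0,0,0,0,0,-1],[-0.08,0,0,0,0,0,-1],[-0.12,0,-0.14,0,0,0,-1],[-0.15,0.05,-0.29,0,0,0,-1],[-0.15,0.1,-0.4,0,0,0,-1],[-0.15,0.15,-0.4,0,0,0,-1],[-0.15,0.15,-0.4,0,0,0,-1]]'
python3 m5.py wrist -91; python3 m5.py top -91
```

```text
time: 25.02
eef_pos: [0.582, 0.064, 0.077]
tcp_rot: [0.022, 1.0, -0.0, 0.001]
contact_force: [1.1, -0.7, 1.0]
opening: -0.003
finger_force: 0.6
time: 25.9
eef_pos: [0.6435, 0.1226, 0.2352]
tcp_rot: [0.021, 1.0, -0.0, -0.001]
contact_force: [0.1, -0.1, -1.2]
opening: -0.005
finger_force: 0.0
0.101 pointer {'dir': -90.85, 'off_mm': np.float64(0.25), 'end_mm': 0.46, 'width': np.float64(10.0), 'n': 25}
0.095 pointer {'dir': -90.91, 'off_mm': np.float64(0.08), 'end_mm': 0.21, 'width': np.float64(10.4), 'n': 25}
in frame: P,tip,headtop,C [[287.0, 107.0], [167.0, 112.0], [-86.0, 114.0], [4.0, 116.0]]
0.101 pointer {'dir': -91.22, 'off_mm': np.float64(0.66), 'end_mm': 0.36, 'width': np.float64(10.0), 'n': 25}
0.095 pointer {'dir': -90.43, 'off_mm': np.float64(-0.05), 'end_mm': 0.74, 'width': np.float64(10.4), 'n': 24}
in frame: P,tip,headtop,C [[232.0, 218.0], [271.0, 217.0], [336.0, 216.0], [333.0, 217.0]]
```

The pointer is at -90.9° against a wanted -91.0°, and the arm is on the index. The robot is clear of everything, so I'm handing in.

```bash
python3 m3.py top | head -1; python3 -c "
from plant import ctrl; print(ctrl.sign_off())"
```

```text
arm {'dir': -32.75, 'off_mm': np.float64(-0.33), 'end_mm': 0.03, 'width': np.float64(14.4), 'n': 25} {'dir': -31.31, 'off_mm': np.float64(-1.53), 'end_mm': 2.44, 'width': np.float64(17.6), 'n': 25}
the job is handed in; nothing more can be done
None
```

The job is handed in: by my camera measurements the turntable arm is within about 0.5° of the index post, and the pointer aims within about 1 mm of the middle of the head (the first push passed over the arm without moving it).

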